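# Fit the clean filter into the vaccination van's air cleaner

## Robot

A 6-joint arm with a two-finger parallel gripper is mounted at the origin on the work surface. World frame = base frame: x ahead of the robot, y to its left, z up, the work surface at z = 0. Lengths are in m, angles in degrees, forces in N, time in s.
With the tool pointing down it reaches from about 0.35 to 0.875 m from the base axis. Payload 4.2 kg.
Tool frame: the origin (TCP) lies between the finger pads; the fingertips stand 17 mm ahead of it and the grasp point (between the pads) lies 2 mm behind it; z points along the fingers, y is the direction in which the jaws open and shut (so a half turn about z gives the same grasp; the last joint's range is limited). The gripper opens to 87 mm and grips with 3 to 60 N. Pads are 19 mm wide; open, the fingers measure 117 mm over their backs; the gripper's body (75 mm by 190 mm) begins 51 mm behind the grasp point.
Start: joints at [-50.787, 22.042, 0.453, 0, -68.411, -14.817], TCP at [0.258, -0.569, 0.24] pointing down, gripper open.
Joint ranges: [-179.83, 179.83], [-69.29, 118.12], [-61.27, 80.66], [-181.25, 117.63], [-171.15, -9.14], [-177.46, 177.46]. Speed limits (degrees/s): [159.86, 159.86, 180, 180, 180, 180].

## Interface

Orientations are given as a 3x3 rotation matrix whose columns are the frame's x, y, z axes.
In Python, from station import r gives the robot as it stands.
- The arm moves only by the shell command python3 -m creep 'ROWS'. ROWS is JSON, a list of rows, each a list of 7 numbers: the opening, from 0 (shut) to 1 (fully open), then the shift along the tool's x, y, z scaled (see below), then the turn, a rotation vector about the tool's x, y, z scaled (see below). A call has 1 to 5 rows; each row is the pose to reach, as a shift and turn from the pose measured when the call began, along the tool's axes at that moment, turning the shorter way round; what a row does not reach only later rows make up. The controller multiplies each number of a shift by 300 mm and each number of a turn by 180 degrees. A row lasts 1/12 s, in which the tool goes at most 41.7 mm and 7.16 degrees, less where a joint would pass 70% of its speed; a pose out of reach is approached as far as the arm can. A call with a number of a shift or a turn outside -1 to 1 is refused whole. A call with a gripper value outside its range is refused whole. The fingers move at their own pace and stop on an object; the grip force is fixed at half the most. Time passes only in rows, so rows that repeat a pose let the fingers close. It gives the time, the measured TCP pose, the force and the opening at its end, in the units of the state.
- r.sense(): the state, without advancing time (a new reading comes with each control period).
- r.capture(name): name is "scene" or "top" or "wrist"; returns the picture (480x640x3 uint8, blue, green, red); there is no depth.
- r.camera_model(name): a dict with "mtx" (3x3 intrinsics, pixels), "R" (3x3) and "t" (3): a world point X has camera coordinates R X + t; the wrist camera has in their place "mount" (4x4, takes a point from camera to tool coordinates, whose origin is the TCP and whose axes are the flange's). Camera axes: x right, y down, z forward; pixel columns grow to the right and rows downward; lengths in m; the calibration is good to about 2 mm. A picture is of the moment at which its call begins: read the wrist's pose just before it. camera_model takes no time and is no camera call.
- r.finish_job(): hands the job in, once; it reports no verdict.
Trained networks look in the newest picture that a camera, given by its name, has taken for a name from the list of things; names that differ only in an ending like _2 or _b are one class to them, and where a whole thing is asked for, a point or a joint stands for the part that bears it (a point fixed in the world has none). Each returns a list of dicts, best first, with "score" (0 to 1); they miss things now and then, are a little off and sometimes report something else, mostly with a low value. They report only what shows in the picture. A call takes as long as a camera call. They do not tell look-alikes from the thing itself.
- r.recognise(camera, target): "rect" ([left, top, right, bottom] as shares, 0 to 1, of the picture: columns of its width, rows of its height, round what is visible of it).
- r.outline_of(camera, target): "pixels" (480x640 bool, what is visible of it) and "rect" ([left, top, right, bottom] as shares, 0 to 1, of the picture: columns of its width, rows of its height, round what is visible of it).
The state is a dict: "time_s": time; "joints": joint angles; "joint_velocities": joint speeds; "effort": joint torques, N m; "tcp_pos": TCP position; "ee_rot": TCP orientation; "wrist_force": force on the tool from outside, world axes, zero at the start; "moment": the same for the moment, N m; "gripper_width": opening from 0.0 (shut) to 1.0 (fully open).
Only numpy, scipy, OpenCV 4.12 (cv2) and the standard library are available. Lean on these libraries where they do the work, as an engineer would, in place of code of your own. Each camera call takes 0.05 s, during which the arm holds its last target.

## Task

Fit the clean white filter into the open bay of the air cleaner. Holding it by its handle, tilt it with the tongue end low, hook the tongue under the orange lip, then swing the other end down by hand until it lies flat on the bay floor, and only then let go. Leave the dirty brown filter where it lies.

Things in the scene. Friction and masses are not known exactly. Their poses are not given: they have to be found in the camera images.
- clean_grip (a point): Handle centre of the clean filter: loose, 0.15-0.31 kg, light blue frame, white pleats. Body 108 (x) x 80 (y) x 26 mm high. Teal handle: upright bar across its top middle, 14 mm thick (x), 60 long (y), 40 high; this point is 50 mm above the underside, the handle's top 66. z up, -x to the tongue. Starts flat on the worktop, tongue roughly towards the robot, beside the dirty one (either side).
- clean_tongue (a point): Tip of the clean filter's tongue, mid-width, lower edge: 86 mm along -x and 50 mm below the handle centre. The tongue is a plate 6 mm thick and 80 wide, level with the underside, sticking out 32 mm from the body's -x end; the filter is 140 mm long with it. The other end (+x) is the heel. Same axes.
- used_grip (a point): Handle centre of the dirty filter: loose, same shape, size and teal handle as the clean one, but dark brown pleats. Not to be moved. Same axes.
- bay (a point): On the fixed grey air cleaner (224 x 136 x 76 mm): point on the floor of its open bay, 50 mm above the worktop, mid-width, right below the orange lip's free edge. z up, x from lip into the opening (roughly away from robot). Bay 104 mm wide (y); walls 26 high, far wall at x=+132. Lip covers x=-28 (end wall) to 0, underside 20 above floor. Heel raised 15 deg suits; tongue goes 8-28 under the lip.
There are look-alikes about, which are no part of the job. Leave any pink or purple look-alike of the part that bears clean_grip alone.

How it is judged:
By the outcome, as a careful person would: the job done as asked, in the order asked, and still so for the second after the job is handed in, with the robot touching nothing.
It also fails if it takes over 38 s, if anything falls off the work surface, if the arm or the gripper's body presses on something with over 40 N, if the wrist force passes 120 N, or if a joint passes its speed limit or range.

## Working session

There is one attempt and no reset: what is moved stays moved. The work goes in short steps, Python scripts to look and compute and a shell command to move; the robot and the scene stay as the last step left them, time stands still between calls to the robot, and variables do not carry over. Pictures are saved under pics/ and viewed, and the job is handed in when it is done.

```bash
ls; mkdir -p pics; python3 - <<'E'
from station import r
import cv2
s=r.sense();print(s)
for n in("scene","top","wrist"):
    cv2.imwrite(f"pics/a_{n}.png",r.capture(n))
    m=r.camera_model(n);print(n,m)
    for t in("clean_grip","used_grip","bay"):
        print(t,[(round(d['score'],2),[round(float(v)*k) for v,k in zip(d['rect'],(640,480,640,480))]) for d in r.recognise(n,t)])
print(r.sense()['time_s'])
E
```

```text
pics
{'time_s': 0.0, 'joints': array([-5.07880134e+01,  2.20907726e+01,  3.79568851e-01, -3.17524042e-02,
       -6.84106127e+01, -1.48173318e+01]), 'joint_velocities': array([-0.04500822, -0.01663966, -0.03847821,  0.00775819, -0.07119536,
       -0.02905491]), 'effort': array([-9.91472803e-06, -3.90666246e+01,  1.87410057e+01,  4.21977773e+00,
        1.10237769e-02, -1.80341040e-04]), 'tcp_pos': array([ 0.25793826, -0.56866407,  0.23845085]), 'ee_rot': array([[-9.10806602e-01, -4.12832220e-01, -9.44801964e-04],
       [-4.12833299e-01,  9.10804466e-01,  1.97305613e-03],
       [ 4.59887064e-05,  2.18711826e-03, -9.99997607e-01]]), 'wrist_force': array([-0.48834819,  0.22706057, -0.07648272]), 'moment': array([-0.04859805,  0.02086042, -0.00025494]), 'gripper_width': 1.001987315122419}
scene {'mtx': array([[444.69079194,   0.        , 320.93883003],
       [  0.        , 444.69079194, 233.88371019],
       [  0.        ,   0.        ,   1.        ]]), 'R': array([[ 0.75076425,  0.66037753,  0.01595461],
       [ 0.48143488, -0.53047259, -0.69772436],
       [-0.45229801,  0.5315076
[... 743 characters left out ...]
, 183])]
used_grip [(0.73, [293, 243, 352, 318])]
bay [(0.63, [123, 185, 212, 306])]
wrist {'mtx': array([[349.08727056,   0.        , 321.00662626],
       [  0.        , 349.08727056, 240.79301257],
       [  0.        ,   0.        ,   1.        ]]), 'mount': array([[-1.83837633e-03, -9.70517394e-01, -2.41024083e-01,
         6.46119093e-02],
       [ 9.99997636e-01, -2.06412714e-03,  6.84161102e-04,
         1.03365758e-03],
       [-1.16149460e-03, -2.41022255e-01,  9.70518894e-01,
        -1.45964147e-01],
       [ 0.00000000e+00,  0.00000000e+00,  0.00000000e+00,
         1.00000000e+00]])}
clean_grip [(0.97, [364, 323, 433, 355]), (0.44, [454, 467, 470, 480])]
used_grip []
bay []
0.6
```

View pics/a_scene.png

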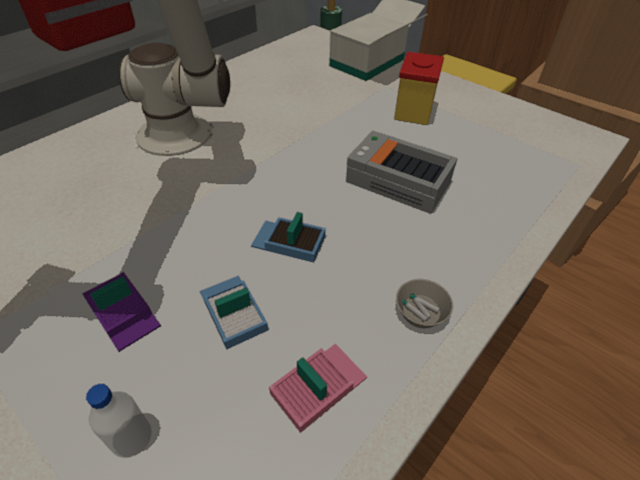

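View pics/a_top.png

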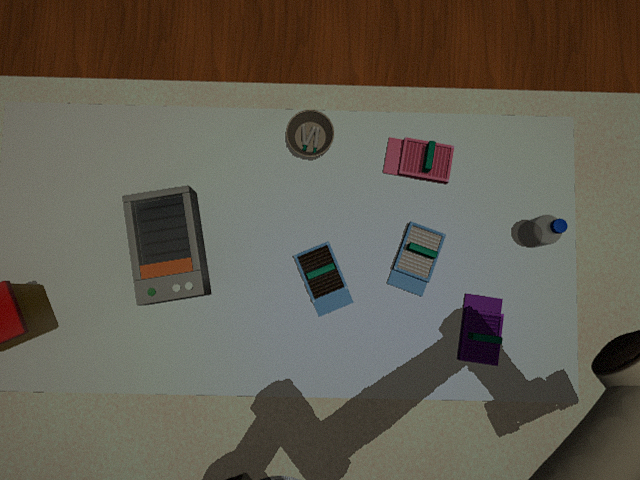

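View pics/a_wrist.png

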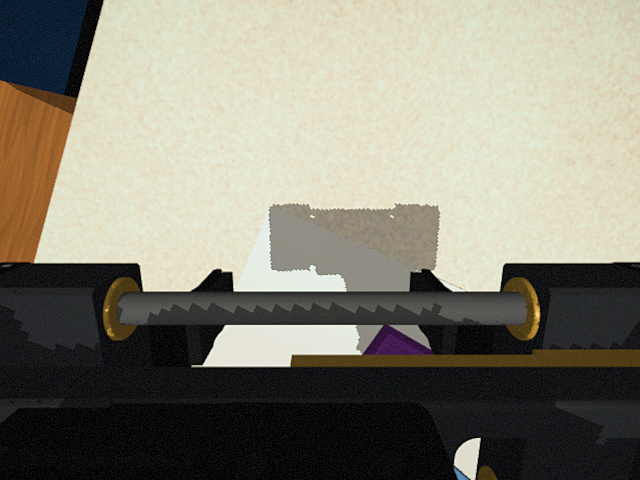

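The candidates for the clean filter, by top-view pixel, are:
- Light-blue frame with white pleats at (420,250), which is (233,303) in the scene view.
- Brown one at (322,275).
- Pink one at (428,158).
- Purple one at (482,330).

I choose the light-blue/white one at (420,250), and I'll check it in a close crop.

```bash
python3 - <<'E'
import cv2,numpy as np
t=cv2.imread('pics/a_top.png');s=cv2.imread('pics/a_scene.png')
a=cv2.resize(t[210:310,370:470],(400,400),interpolation=cv2.INTER_CUBIC)
b=cv2.resize(s[265:355,190:280],(400,400),interpolation=cv2.INTER_CUBIC)
cv2.imwrite('pics/b_clean.png',np.hstack([a,b]))
a=cv2.resize(t[175:315,110:220],(400,509),interpolation=cv2.INTER_CUBIC)
b=cv2.resize(s[120:220,335:465],(400,308),interpolation=cv2.INTER_CUBIC)
b=cv2.copyMakeBorder(b,0,201,0,0,cv2.BORDER_CONSTANT)
cv2.imwrite('pics/b_bay.png',np.hstack([a,b]))
E
```

```text
(no output)
```

View pics/b_clean.png

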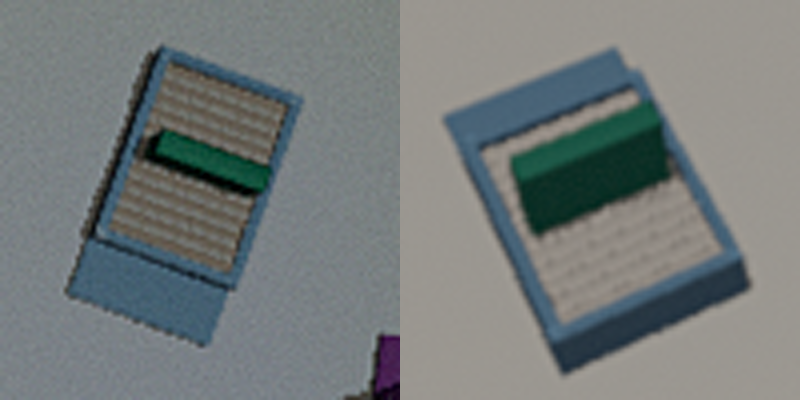

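View pics/b_bay.png

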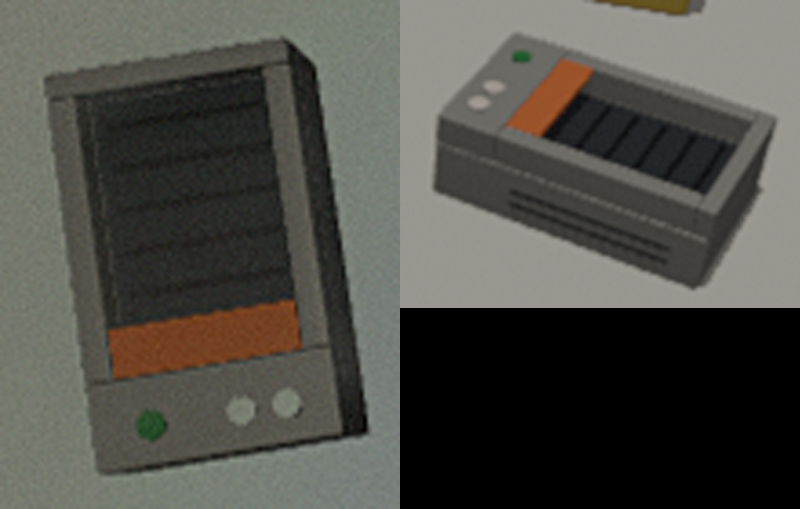

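```bash
cat > h.py <<'E'
import numpy as np
from station import r
from scipy.optimize import least_squares
def proj(n,X,s=None):
    m=r.camera_model(n);X=np.atleast_2d(X)
    if n=='wrist':
        M=m['mount'];P=(X-s['tcp_pos'])@s['ee_rot'];P=(P-M[:3,3])@M[:3,:3]
    else: P=X@m['R'].T+m['t']
    p=P@m['mtx'].T;return p[:,:2]/p[:,2:]
def Rz(a):
    c,s=np.cos(a),np.sin(a);return np.array([[c,-s,0],[s,c,0],[0,0,1.]])
def fit(obs,x0):
    # obs: list of (cam, local(mm), pix)
    L=np.array([o[1] for o in obs])/1000
    def f(p):
        W=L@Rz(p[3]).T+p[:3]
        return np.concatenate([proj(o[0],w)[0]-o[2] for o,w in zip(obs,W)])
    q=least_squares(f,x0,loss='soft_l1',f_scale=1.)
    return q.x,f(q.x).reshape(-1,2)
E
python3 - <<'E'
from h import *
T=lambda u,v:np.array([370+u/4-.4,210+v/4-.4]); S=lambda u,v:np.array([190+(u-400)/4.444-.4,265+v/4.444-.4])
# local origin: underside below handle; y left, x heel
o=[('top',(54,40,26),T(162,48)),('top',(54,-40,26),T(302,98)),('top',(-86,40,6),T(68,293)),('top',(-86,-40,6),T(207,345)),
('top',(-54,40,26),T(98,238)),('top',(-54,-40,26),T(235,283)),
('scene',(-86,40,6),S(615,48)),('scene',(-86,-40,6),S(443,118)),('scene',(54,-40,0),S(563,374)),('scene',(54,40,0),S(750,287)),
('scene',(54,-40,26),S(556,330)),('scene',(54,40,26),S(743,250)),('scene',(-7,-30,66),S(513,157)),('scene',(7,-30,66),S(523,180)),('scene',(-7,30,66),S(650,100))
]
p,e=fit(o,[.45,-.2,0,0]);print('clean',p.round(4),np.degrees(p[3]),'\n',e.round(1).tolist())
T=lambda u,v:np.array([110+u/3.636-.4,175+v/3.636-.4]); S=lambda u,v:np.array([335+(u-400)/3.077-.4,120+v/3.077-.4])
o=[('top',(0,52,26),T(107,328)),('top',(0,-52,26),T(295,300)),('top',(-28,52,26),T(112,378)),('top',(-28,-52,26),T(302,348)),
('top',(132,52,26),T(77,98)),('top',(132,-52,26),T(264,68)),
('scene',(-28,52,26),S(565,58)),('scene',(0,52,26),S(595,70)),('scene',(0,-52,26),S(542,136)),('scene',(-28,-52,26),S(508,126)),('scene',(132,52,26),S(754,118)),
]
p,e=fit(o,[.5,.3,.05,0]);print('bay',p.round(4),np.degrees(p[3]),'\n',e.round(1).tolist())
E
```

```text
clean [ 0.5798 -0.2792 -0.0038 -0.3291] -18.855660710027724 
 [[0.1, -0.1], [0.5, 0.3], [0.4, 0.7], [0.9, 0.7], [-0.9, 0.0], [0.6, 1.9], [0.5, -0.7], [0.3, -0.6], [0.7, 0.4], [0.5, 0.6], [0.2, 2.5], [1.0, 0.9], [-0.9, -0.6], [-0.2, 0.1], [0.6, -1.3]]
bay [0.5446 0.2425 0.0458 0.1844] 10.565142044141993 
 [[0.2, 0.4], [-0.1, -0.2], [0.6, 0.4], [-0.1, 0.3], [-0.1, -0.5], [-0.6, -0.3], [-0.1, 0.2], [0.5, -0.3], [-0.5, 0.1], [-0.3, -0.6], [0.5, 1.2]]
```

Crop check: the pick is the light-blue frame with white pleats and teal handle, tongue towards the robot (top crop, lower left). The bay crop shows the orange lip with its free edge at about (139..191, 265..258) in the top picture. Both fitted heights read about 4 mm below the given ones, which fits the calibration error. Next I move above the handle.

```bash
cat >> h.py <<'E'
from scipy.spatial.transform import Rotation as Ro
def toolR(yaw_deg,tilt=0):
    # yaw = yaw of part's x (to heel); tool y = -part x, tool x=-part y; tilt raises heel
    a=np.radians(yaw_deg);c,s=np.cos(a),np.sin(a)
    R=np.array([[s,-c,0],[-c,-s,0],[0,0,-1.]])
    return R@Ro.from_rotvec([np.radians(tilt),0,0]).as_matrix()
def go(pos,R):
    s=r.sense();d=s['ee_rot'].T@(np.array(pos)-s['tcp_pos'])/.3
    w=Ro.from_matrix(s['ee_rot'].T@R).as_rotvec()/np.pi
    print('row',d.round(4),w.round(4),'mm',np.linalg.norm(d)*300,'deg',np.linalg.norm(w)*180)
def st():
    s=r.sense();print('t',s['time_s'],'tcp',s['tcp_pos'].round(4),'F',s['wrist_force'].round(1),'M',s['moment'].round(2),'w',round(s['gripper_width'],3),'J',s['joints'].round(1));return s
E
python3 - <<'E'
from h import *
go([.58,-.279,.18],toolR(-18.9))
E
```

```text
row [-1.3764  0.4377  0.1984] [ 0.      0.     -0.2595] mm 437.3776774807612 deg 46.70107172814842
```

```bash
python3 -m creep '[[1,-0.69,0.22,0.1,0,0,-0.13],[1,-0.69,0.22,0.1,0,0,-0.13],[1,-0.69,0.22,0.1,0,0,-0.13],[1,-0.69,0.22,0.1,0,0,-0.13],[1,-0.69,0.22,0.1,0,0,-0.13]]'; python3 - <<'E'
from h import *
st();go([.58,-.279,.18],toolR(-18.9))
E
```

```text
time_s: 1.02
tcp_pos: [0.4124, -0.4295, 0.2111]
ee_rot: [[-0.671, -0.741, 0.001], [-0.741, 0.671, -0.0], [-0.0, -0.001, -1.0]]
wrist_force: [-0.5, -2.2, -0.8]
gripper_width: 0.998
t 1.0167 tcp [ 0.4124 -0.4295  0.2111] F [-0.5 -2.2 -0.8] M [-0.07  0.    0.05] w 0.998 J [-30.6  20.4  -6.3   0.  -63.3 -11.6]
row [-0.7469 -0.0773  0.1038] [-0.0002 -0.     -0.1292] mm 227.40433519503378 deg 23.25606167777239
```

```bash
python3 -m creep '[[1,-0.747,-0.077,0.104,0,0,-0.129],[1,-0.747,-0.077,0.104,0,0,-0.129],[1,-0.747,-0.077,0.104,0,0,-0.129],[1,-0.747,-0.077,0.104,0,0,-0.129],[1,-0.747,-0.077,0.104,0,0,-0.129]]'; python3 -m creep '[[1,0,0,0,0,0,0]]';python3 - <<'E'
from h import *
import cv2
s=st();go([.58,-.279,.18],toolR(-18.9))
im=r.capture('wrist');cv2.imwrite('pics/c_wrist.png',im)
L=np.array([(54,40,26),(54,-40,26),(-54,40,26),(-54,-40,26),(-86,40,6),(-86,-40,6),(7,30,66),(7,-30,66),(-7,30,66),(-7,-30,66)])/1000
for q in proj('wrist',L@Rz(-.3291).T+[.5798,-.2792,0],s): cv2.circle(im,tuple(int(v) for v in q.round()),2,(0,0,255),-1)
cv2.imwrite('pics/c_wrist_o.png',im)
E
```

```text
time_s: 1.43
tcp_pos: [0.566, -0.2911, 0.1828]
ee_rot: [[-0.323, -0.946, 0.001], [-0.946, 0.323, -0.001], [0.0, -0.001, -1.0]]
wrist_force: [0.2, -1.1, -0.3]
gripper_width: 0.999
time_s: 1.52
tcp_pos: [0.5703, -0.2866, 0.1812]
ee_rot: [[-0.317, -0.948, 0.001], [-0.948, 0.317, -0.0], [-0.0, -0.001, -1.0]]
wrist_force: [-0.1, -0.6, 0.4]
gripper_width: 1.0
t 1.5167 tcp [ 0.5703 -0.2866  0.1812] F [-0.1 -0.6  0.4] M [-0.09  0.17 -0.04] w 1.0 J [-12.2  25.8  -2.3  -0.  -61.8  -6.3]
row [-0.0342 -0.0227  0.0039] [-0.0004  0.0001  0.0023] mm 12.369996441306844 deg 0.41927950543263914
```

View pics/c_wrist_o.png

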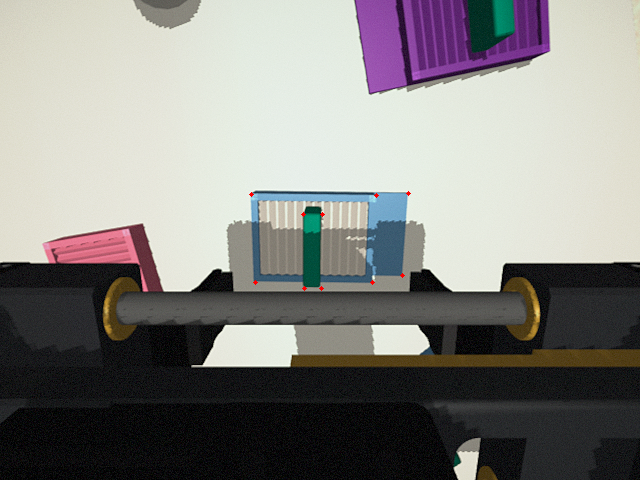

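The overlay (red dots) matches the filter within 2-3 px: handle at (313,247), body 252-375, tongue to 407. I move over the handle and go down.

```bash
python3 -m creep '[[1,-0.034,-0.022,0.2,0,0,0.002],[1,-0.034,-0.022,0.2,0,0,0.002],[1,-0.034,-0.022,0.2,0,0,0.002],[1,-0.034,-0.022,0.2,0,0,0.002],[1,-0.034,-0.022,0.2,0,0,0.002]]';python3 - <<'E'
from h import *
import cv2
s=st();go([.58,-.279,.049],toolR(-18.9))
im=r.capture('wrist')
L=np.array([(54,40,26),(54,-40,26),(-54,40,26),(-54,-40,26),(-86,40,6),(-86,-40,6),(7,30,66),(7,-30,66),(-7,30,66),(-7,-30,66)])/1000
for q in proj('wrist',L@Rz(-.3291).T+[.5798,-.2792,0],s): cv2.circle(im,tuple(int(v) for v in q.round()),2,(0,0,255),-1)
cv2.imwrite('pics/d_wrist_o.png',im)
E
```

```text
time_s: 1.98
tcp_pos: [0.5785, -0.2816, 0.1234]
ee_rot: [[-0.324, -0.946, 0.002], [-0.946, 0.324, -0.002], [0.001, -0.003, -1.0]]
wrist_force: [-0.8, 1.0, 1.0]
gripper_width: 0.997
t 1.9833 tcp [ 0.5785 -0.2816  0.1234] F [-0.8  1.   1. ] M [0.01 0.03 0.03] w 0.997 J [-11.5  29.2  -5.6   0.1 -55.   -7.4]
row [-0.0099 -0.0011  0.2481] [-0.0009 -0.0002 -0.0001] mm 74.49827450717653 deg 0.1695882671780946
```

View pics/d_wrist_o.png

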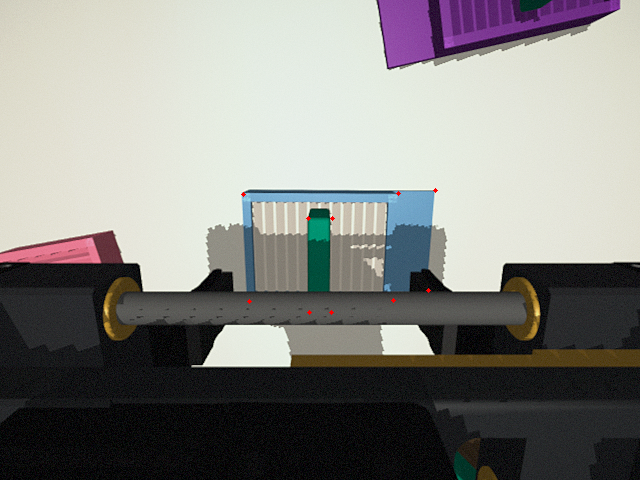

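```bash
python3 -m creep '[[1,-0.009,-0.001,0.1,0,0,0],[1,-0.01,-0.001,0.2,0,0,0],[1,-0.01,-0.001,0.247,0,0,0],[1,-0.01,-0.001,0.247,0,0,0],[1,-0.01,-0.001,0.247,0,0,0]]';python3 - <<'E'
from h import *
s=st();go([.58,-.279,.049],toolR(-18.9))
E
```

```text
time_s: 2.45
tcp_pos: [0.5808, -0.2798, 0.0511]
ee_rot: [[-0.325, -0.946, 0.005], [-0.946, 0.325, -0.003], [0.001, -0.006, -1.0]]
wrist_force: [0.6, -0.1, 0.1]
gripper_width: 0.997
t 2.45 tcp [ 0.5808 -0.2798  0.0511] F [ 0.6 -0.1  0.1] M [ 0.    0.06 -0.02] w 0.997 J [-11.3  33.9  -9.3   0.1 -46.4  -7.7]
row [-0.0017  0.0034  0.0071] [-0.0018 -0.0003 -0.0002] mm 2.430103398157226 deg 0.3321765982580869
```

```bash
python3 -m creep '[[0,0,0.003,0.005,-0.002,0,0],[0,0,0.003,0.005,-0.002,0,0],[0,0,0.003,0.005,-0.002,0,0],[0,0,0.003,0.005,-0.002,0,0],[0,0,0.003,0.005,-0.002,0,0]]';python3 -m creep '[[0,0,0,0,0,0,0],[0,0,0,0,0,0,0],[0,0,0,0,0,0,0],[0,0,0,0,0,0,0],[0,0,0,0,0,0,0]]';python3 - <<'E'
from h import *
s=st()
E
```

```text
time_s: 2.87
tcp_pos: [0.5803, -0.2796, 0.0504]
ee_rot: [[-0.325, -0.946, 0.0], [-0.946, 0.325, -0.001], [0.001, -0.001, -1.0]]
wrist_force: [-0.2, 0.5, -0.8]
gripper_width: 0.707
time_s: 3.28
tcp_pos: [0.5803, -0.2796, 0.0504]
ee_rot: [[-0.325, -0.946, 0.0], [-0.946, 0.325, -0.001], [0.001, -0.001, -1.0]]
wrist_force: [0.5, 0.2, -0.2]
gripper_width: 0.323
t 3.2833 tcp [ 0.5803 -0.2796  0.0504] F [ 0.5  0.2 -0.2] M [0.03 0.07 0.02] w 0.323 J [-11.3  34.1  -9.2   0.1 -46.7  -7.6]
```

```bash
python3 -m creep '[[0,0,0,0,0,0,0],[0,0,0,0,0,0,0],[0,0,0,0,0,0,0],[0,0,0,0,0,0,0],[0,0,0,0,0,0,0]]';python3 -m creep '[[0,0,0,0,0,0,0],[0,0,0,0,0,0,0],[0,0,0,0,0,0,0]]'; python3 - <<'E'
from h import *
s=st()
E
```

```text
time_s: 3.7
tcp_pos: [0.5804, -0.2796, 0.0503]
ee_rot: [[-0.325, -0.946, 0.0], [-0.946, 0.325, -0.001], [0.001, -0.001, -1.0]]
wrist_force: [-0.0, 0.1, -0.6]
gripper_width: 0.158
time_s: 3.95
tcp_pos: [0.5804, -0.2796, 0.0503]
ee_rot: [[-0.324, -0.946, 0.0], [-0.946, 0.324, -0.001], [0.001, -0.001, -1.0]]
wrist_force: [1.2, -0.6, 0.2]
gripper_width: 0.161
t 3.95 tcp [ 0.5804 -0.2796  0.0503] F [ 1.2 -0.6  0.2] M [0.02 0.01 0.04] w 0.161 J [-11.3  34.1  -9.2   0.1 -46.7  -7.6]
```

Gripped: the opening of 0.16 is 14 mm, the handle's thickness. Now I lift.

```bash
python3 -m creep '[[0,0,0,-0.1,0,0,0],[0,0,0,-0.2,0,0,0],[0,0,0,-0.33,0,0,0],[0,0,0,-0.45,0,0,0],[0,0,0,-0.5,0,0,0]]';python3 - <<'E'
from h import *
import cv2
s=st();go([.61,.0,.2],toolR(-4))
im=r.capture('wrist');cv2.imwrite('pics/e_wrist.png',im)
E
```

```text
time_s: 4.37
tcp_pos: [0.582, -0.2803, 0.2059]
ee_rot: [[-0.324, -0.946, 0.008], [-0.946, 0.324, -0.004], [0.001, -0.009, -1.0]]
wrist_force: [0.8, 0.1, -0.6]
gripper_width: 0.158
t 4.3667 tcp [ 0.582  -0.2803  0.2059] F [ 0.8  0.1 -0.6] M [-0.01 -0.13  0.05] w 0.158 J [-11.3  25.2   0.4   0.1 -64.7  -7.6]
row [-0.9141  0.2144  0.0167] [-0.0028 -0.0007 -0.0827] mm 281.72275930396296 deg 14.903423074212489
```

View pics/e_wrist.png

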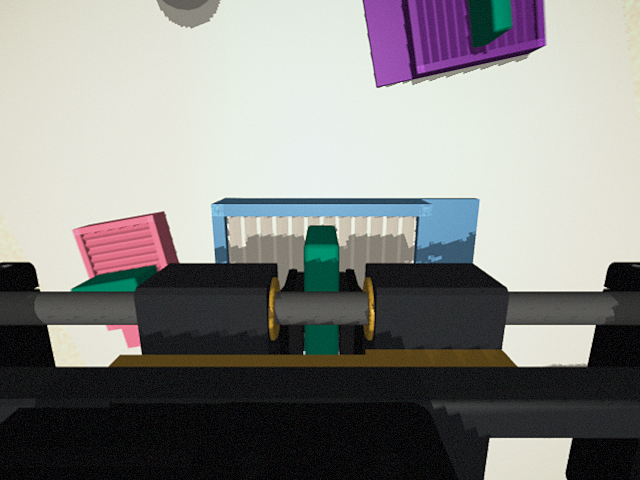

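The filter is held by its handle at (320,290) and raised. Now I carry it towards the bay.

```bash
python3 -m creep '[[0,-0.914,0.214,0.01,0,0,-0.083],[0,-0.914,0.214,0.01,0,0,-0.083],[0,-0.914,0.214,0.01,0,0,-0.083],[0,-0.914,0.214,0.01,0,0,-0.083],[0,-0.914,0.214,0.01,0,0,-0.083]]';cat >> h.py <<'E'
BAY=np.array([.5446,.2425,.05]);BYAW=10.57
def H(tipx,tipz,th,y=0):
    "TCP (=handle centre) world for tip lower edge at bay (tipx,tipz) mm, heel raised th deg"
    a=np.radians(th);c,s=np.cos(a),np.sin(a)
    tx,tz=-86*c+50*s,-86*s-50*c
    l=np.array([tipx-tx,y,tipz-tz])/1000
    return BAY+Rz(np.radians(BYAW))@l
def tip():
    s=r.sense();l=np.array([0,86,50.])/1000  # tool y=-part x, tool z=-part z
    w=s['tcp_pos']+s['ee_rot']@l
    hl=s['tcp_pos']+s['ee_rot']@(np.array([0,-54,50.])/1000)
    B=Rz(np.radians(BYAW))
    print('tip in bay mm',((w-BAY)@B*1000).round(1),'heel',((hl-BAY)@B*1000).round(1),'heel tilt',np.degrees(np.arcsin(-s['ee_rot'][2,1])).round(2),'yawerr',(np.degrees(np.arctan2(-s['ee_rot'][1,1],-s['ee_rot'][0,1]))-BYAW).round(2),'roll',np.degrees(np.arcsin(s['ee_rot'][2,0])).round(2))
E
python3 - <<'E'
from h import *
s=st();print(H(8,60,15));go(H(8,60,15),toolR(BYAW,15))
E
```

```text
time_s: 4.83
tcp_pos: [0.6016, -0.0705, 0.2008]
ee_rot: [[-0.07, -0.998, 0.008], [-0.998, 0.07, -0.004], [0.004, -0.008, -1.0]]
wrist_force: [1.4, -0.3, -2.0]
gripper_width: 0.163
t 4.8333 tcp [ 0.6016 -0.0705  0.2008] F [ 1.4 -0.3 -2. ] M [ 0.   -0.03 -0.02] w 0.163 J [  8.8  21.6  -6.1   0.4 -61.9 -12.9]
[0.62140294 0.25683166 0.18055473]
row [-1.0934  0.0106  0.0632] [ 0.0805 -0.0121 -0.0803] mm 328.5876325985412 deg 20.583579720180676
```

```bash
python3 -m creep '[[0,-0.7,0,0,0.04,-0.01,-0.08],[0,-0.7,0,0,0.04,-0.01,-0.08],[0,-0.7,0,0,0.05,-0.01,-0.08],[0,-0.7,0,0,0.06,-0.01,-0.08],[0,-0.7,0,0,0.06,-0.01,-0.08]]';python3 - <<'E'
from h import *
s=st();tip();go(H(8,60,15),toolR(BYAW,15))
E
```

```text
time_s: 5.25
tcp_pos: [0.6131, 0.1366, 0.1981]
ee_rot: [[0.182, -0.965, 0.189], [-0.983, -0.178, 0.036], [-0.001, -0.192, -0.981]]
wrist_force: [0.7, -0.3, -2.2]
gripper_width: 0.155
t 5.25 tcp [0.6131 0.1366 0.1981] F [ 0.7 -0.3 -2.2] M [-0.15  0.62 -0.01] w 0.155 J [ 28.9  19.1 -12.8   4.6 -47.6 -21.2]
tip in bay mm [ -26.9 -116.4   82.5] heel [ 110.5 -116.7  109.4] heel tilt 11.08 yawerr -0.12 roll -0.07
row [-0.3889 -0.0868  0.077 ] [ 0.0218  0.0003 -0.0007] mm 121.74172208845901 deg 3.9217958543584017
```

```bash
python3 -m creep '[[0,-0.39,-0.087,0.06,0.022,0,0],[0,-0.39,-0.087,0.077,0.022,0,0],[0,-0.39,-0.087,0.077,0.022,0,0],[0,-0.39,-0.087,0.077,0.022,0,0],[0,-0.39,-0.087,0.077,0.022,0,0]]';python3 - <<'E'
from h import *
import cv2
s=st();tip();go(H(8,60,15),toolR(BYAW,15))
for n in('wrist','scene','top'):
    s=r.sense();im=r.capture(n)
    L=np.array([(0,52,26),(0,-52,26),(-28,52,26),(-28,-52,26),(132,52,26),(132,-52,26)])/1000
    for q in proj(n,L@Rz(np.radians(BYAW)).T+BAY,s): cv2.circle(im,tuple(int(v) for v in q.round()),1,(0,0,255),-1)
    P=np.array([(86,50),(86,44),(-54,50),(-54,24),(54,24)])/1000
    P=np.array([(x,a,b) for a,b in P for x in(-.04,.04)])
    for q in proj(n,P@s['ee_rot'].T+s['tcp_pos'],s): cv2.circle(im,tuple(int(v) for v in q.round()),1,(0,255,255),-1)
    if n=='scene': im=cv2.resize(im[60:260,300:500],(600,600),interpolation=cv2.INTER_CUBIC)
    if n=='top': im=cv2.resize(im[150:330,90:270],(600,600),interpolation=cv2.INTER_CUBIC)
    cv2.imwrite(f'pics/f_{n}.png',im)
E
```

```text
time_s: 5.67
tcp_pos: [0.6196, 0.2586, 0.1773]
ee_rot: [[0.184, -0.951, 0.25], [-0.983, -0.179, 0.046], [0.001, -0.254, -0.967]]
wrist_force: [0.5, -0.7, -2.1]
gripper_width: 0.155
t 5.6667 tcp [0.6196 0.2586 0.1773] F [ 0.5 -0.7 -2.1] M [-0.17  0.86  0.01] w 0.155 J [ 39.3  22.9 -13.   10.7 -41.6 -35.9]
tip in bay mm [ 6.2  2.  57.1] heel [141.6   2.1  92.6] heel tilt 14.72 yawerr 0.07 roll 0.04
row [ 0.007  -0.0076 -0.0093] [ 0.0015 -0.0002  0.0004] mm 4.175345208456036 deg 0.2839287803109045
```

View pics/f_wrist.png

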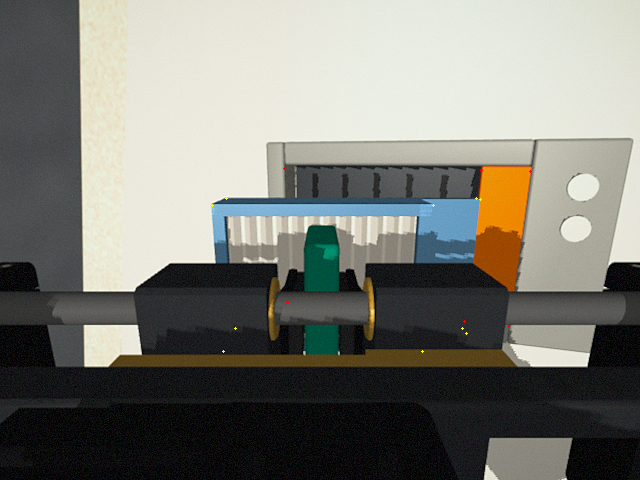

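View pics/f_scene.png

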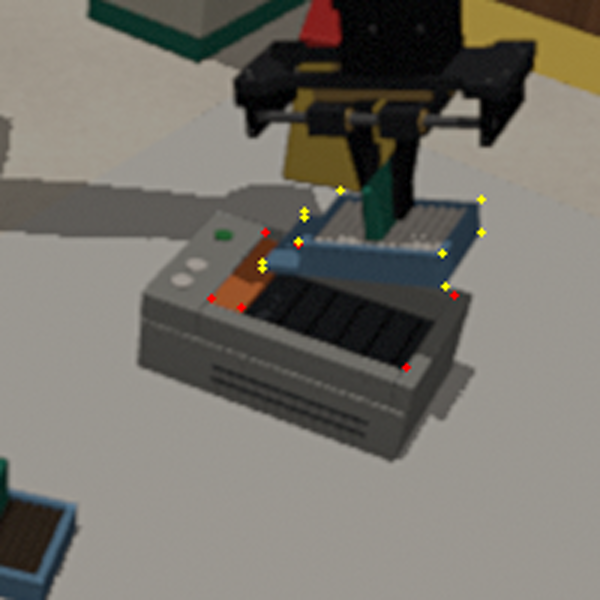

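View pics/f_top.png

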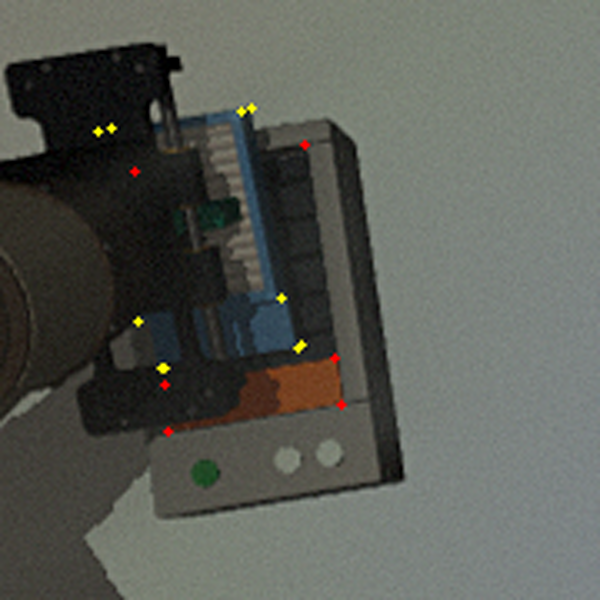

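In the pictures the bay dots lie on the lip corners and the far wall, and the yellow tongue-tip dots lie on the tongue ends (wrist (478,199), scene (265,262)). Tongue ahead of the lip, level in the middle. Next it goes down.

```bash
python3 - <<'E'
from h import *
tip();go(H(8,7,15),toolR(BYAW,15))
E
```

```text
tip in bay mm [ 7.1 -0.5 59. ] heel [142.4  -1.   95. ] heel tilt 14.9 yawerr -0.18 roll -0.03
row [-0.0026  0.042   0.1678] [ 0.0005 -0.0001 -0.001 ] mm 51.9102318708123 deg 0.202567716819317
```

```bash
python3 -m creep '[[0,-0.003,0.012,0.05,0,0,-0.001],[0,-0.003,0.024,0.1,0,0,-0.001],[0,-0.003,0.036,0.145,0,0,-0.001],[0,-0.003,0.042,0.167,0,0,-0.001],[0,-0.003,0.042,0.167,0,0,-0.001]]';python3 - <<'E'
from h import *
st();tip();go(H(-18,4,15),toolR(BYAW,15))
import cv2
im=r.capture('scene');cv2.imwrite('pics/g_scene.png',cv2.resize(im[60:260,300:500],(600,600),interpolation=cv2.INTER_CUBIC))
im=r.capture('wrist');cv2.imwrite('pics/g_wrist.png',im)
E
```

```text
time_s: 6.23
tcp_pos: [0.6204, 0.2547, 0.1258]
ee_rot: [[0.181, -0.951, 0.249], [-0.983, -0.176, 0.044], [0.002, -0.253, -0.967]]
wrist_force: [-0.2, 0.0, -2.1]
gripper_width: 0.16
t 6.2333 tcp [0.6204 0.2547 0.1258] F [-0.2  0.  -2.1] M [-0.12  0.88  0.02] w 0.16 J [ 38.9  25.9 -17.2  12.4 -34.7 -38. ]
tip in bay mm [ 6.2 -1.9  5.6] heel [141.7  -2.1  41.1] heel tilt 14.67 yawerr -0.1 roll 0.12
row [-0.0061  0.0804 -0.0169] [ 0.0018 -0.0008 -0.0005] mm 24.72379816247971 deg 0.37348163935428036
```

View pics/g_scene.png

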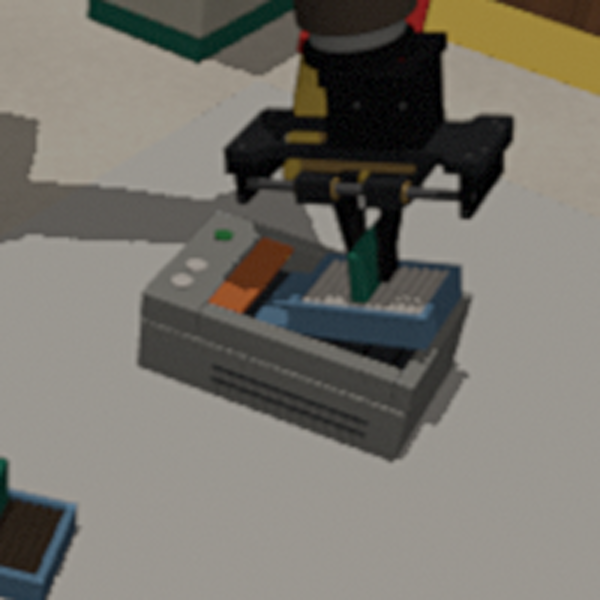

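View pics/g_wrist.png

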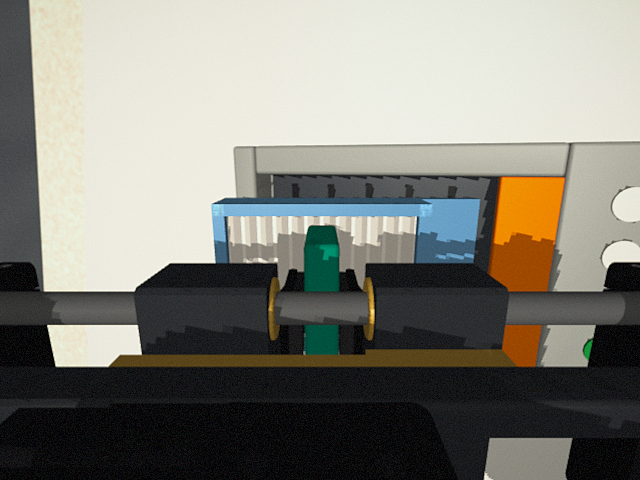

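The tongue is in the opening, just ahead of the lip, with the heel above the far wall. Now I slide it under the lip, holding 15°.

```bash
python3 -m creep '[[0,-0.001,0.025,-0.005,0.002,0,0],[0,-0.003,0.05,-0.01,0.002,0,0],[0,-0.006,0.08,-0.016,0.002,0,0],[0,-0.006,0.08,-0.016,0.002,0,0],[0,-0.006,0.08,-0.016,0.002,0,0]]';python3 - <<'E'
from h import *
st();tip();go(H(-18,2,15),toolR(BYAW,15));go(H(-18,1,10),toolR(BYAW,10))
import cv2
im=r.capture('scene');cv2.imwrite('pics/h_scene.png',cv2.resize(im[60:260,300:500],(600,600),interpolation=cv2.INTER_CUBIC))
im=r.capture('wrist');cv2.imwrite('pics/h_wrist.png',im)
E
```

```text
time_s: 6.75
tcp_pos: [0.5975, 0.2538, 0.1279]
ee_rot: [[0.183, -0.948, 0.261], [-0.983, -0.177, 0.049], [-0.0, -0.265, -0.964]]
wrist_force: [0.9, -0.3, -1.6]
gripper_width: 0.155
t 6.75 tcp [0.5975 0.2538 0.1279] F [ 0.9 -0.3 -1.6] M [-0.09  0.79 -0.07] w 0.155 J [ 40.3  23.7 -21.3  14.2 -32.3 -40.9]
tip in bay mm [-15.6   1.5   6.9] heel [119.4   1.4  44.1] heel tilt 15.39 yawerr -0.02 roll -0.02
row [0.0047 0.011  0.0156] [-0.0021  0.0001 -0.0001] mm 5.895565560696956 deg 0.3869930585537429
row [ 0.0047 -0.0013  0.0445] [-0.0299  0.0001 -0.0001] mm 13.423882942516498 deg 5.3862856660739356
```

View pics/h_scene.png

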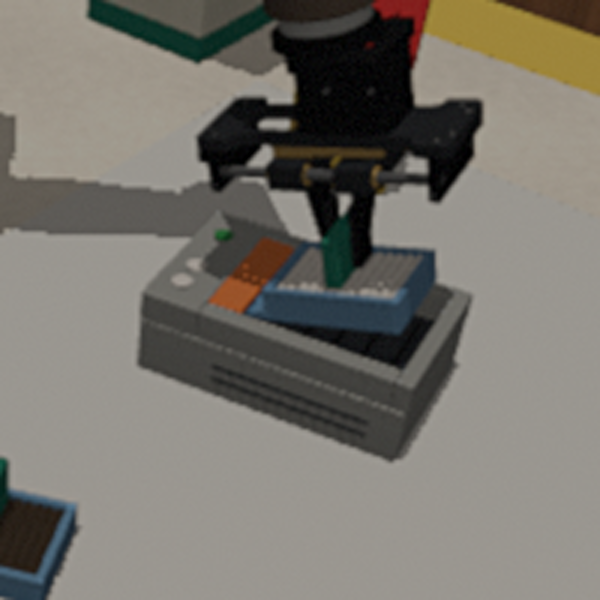

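View pics/h_wrist.png

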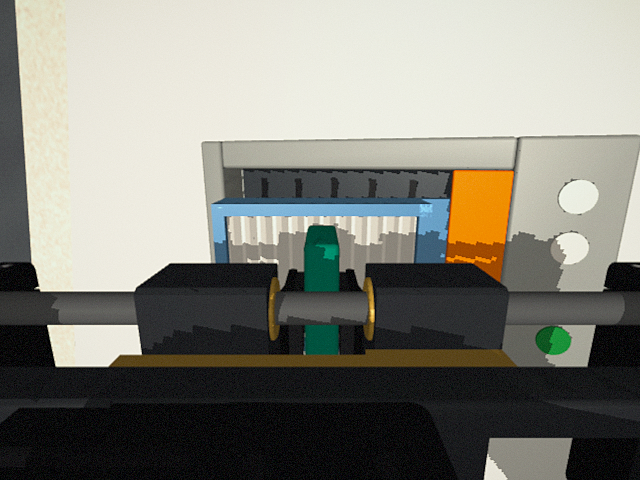

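The tongue is hidden under the orange lip (wrist picture: lip edge at column 452, tongue end would be at 478). Next I lower the tip and swing.

```bash
python3 -m creep '[[0,0.004,0.006,0.008,-0.002,0,0],[0,0.004,0.01,0.014,-0.003,0,0],[0,0.004,0.007,0.024,-0.012,0,0],[0,0.004,0,0.04,-0.025,0,0],[0,0.004,-0.001,0.043,-0.03,0,0]]';python3 - <<'E'
from h import *
st();tip();go(H(-18,1,5),toolR(BYAW,5))
E
```

```text
time_s: 7.27
tcp_pos: [0.603, 0.2541, 0.1149]
ee_rot: [[0.182, -0.968, 0.17], [-0.983, -0.18, 0.033], [-0.001, -0.173, -0.985]]
wrist_force: [0.4, 1.1, -2.3]
gripper_width: 0.154
t 7.2667 tcp [0.603  0.2541 0.1149] F [ 0.4  1.1 -2.3] M [-0.05  0.44  0.05] w 0.154 J [ 39.   26.9 -14.7   7.3 -39.9 -33.7]
tip in bay mm [-16.5   0.8   0.8] heel [121.4   0.7  25. ] heel tilt 9.95 yawerr -0.07 roll -0.07
row [ 0.0022 -0.0086  0.0238] [-0.0275  0.0003 -0.0004] mm 7.610691864609396 deg 4.950524847431789
```

```bash
python3 -m creep '[[0,0.001,-0.002,0.006,-0.007,0,0],[0,0.002,-0.004,0.012,-0.014,0,0],[0,0.002,-0.006,0.018,-0.021,0,0],[0,0.002,-0.009,0.024,-0.027,0,0],[0,0.002,-0.009,0.024,-0.027,0,0]]';python3 - <<'E'
from h import *
st();tip();go(H(-18,0.5,0),toolR(BYAW,0))
E
```

```text
time_s: 7.68
tcp_pos: [0.6079, 0.2544, 0.1077]
ee_rot: [[0.182, -0.979, 0.087], [-0.983, -0.181, 0.017], [-0.001, -0.089, -0.996]]
wrist_force: [-0.0, -0.3, -3.0]
gripper_width: 0.153
t 7.6833 tcp [0.6079 0.2544 0.1077] F [-0.  -0.3 -3. ] M [-0.06  0.24  0.04] w 0.153 J [ 37.8  29.5  -9.1   3.1 -46.9 -29.3]
tip in bay mm [-16.8   0.3   0.3] heel [122.7   0.   12.7] heel tilt 5.1 yawerr -0.1 roll -0.07
row [ 0.0003 -0.0097  0.0251] [-0.0283  0.0004 -0.0006] mm 8.062678595634209 deg 5.102153762509549
```

```bash
python3 -m creep '[[0,0,-0.003,0.007,-0.007,0,0],[0,0,-0.005,0.013,-0.014,0,0],[0,0,-0.007,0.019,-0.021,0,-0.001],[0,0,-0.009,0.024,-0.028,0,-0.001],[0,0,-0.009,0.024,-0.028,0,-0.001]]';python3 -m creep '[[0,0,0,0,0,0,0],[0,0,0,0,0,0,0]]';python3 - <<'E'
from h import *
st();tip();go(H(-18,0,0),toolR(BYAW,0))
import cv2
im=r.capture('scene');cv2.imwrite('pics/i_scene.png',cv2.resize(im[60:260,300:500],(600,600),interpolation=cv2.INTER_CUBIC))
im=r.capture('wrist');cv2.imwrite('pics/i_wrist.png',im)
E
```

```text
time_s: 8.1
tcp_pos: [0.6119, 0.2551, 0.1004]
ee_rot: [[0.184, -0.983, 0.001], [-0.983, -0.184, 0.001], [-0.001, -0.002, -1.0]]
wrist_force: [1.5, 1.3, -1.7]
gripper_width: 0.161
time_s: 8.27
tcp_pos: [0.6119, 0.2551, 0.1005]
ee_rot: [[0.184, -0.983, 0.002], [-0.983, -0.184, 0.001], [-0.001, -0.002, -1.0]]
wrist_force: [-0.1, -0.2, -2.3]
gripper_width: 0.16
t 8.2667 tcp [0.6119 0.2551 0.1005] F [-0.1 -0.2 -2.3] M [0.02 0.1  0.05] w 0.16 J [ 36.6  32.3  -3.8   0.  -53.8 -26. ]
tip in bay mm [-17.4  -0.    0.3] heel [1.226e+02 1.000e-01 7.000e-01] heel tilt 0.14 yawerr 0.04 roll -0.04
row [0.     0.0016 0.0017] [-0.0008  0.0002  0.0002] mm 0.7020359042197689 deg 0.1537354789080398
```

View pics/i_scene.png

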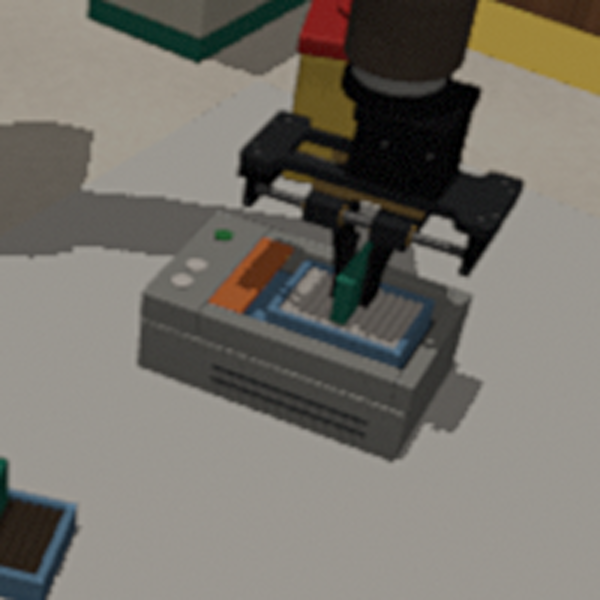

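View pics/i_wrist.png

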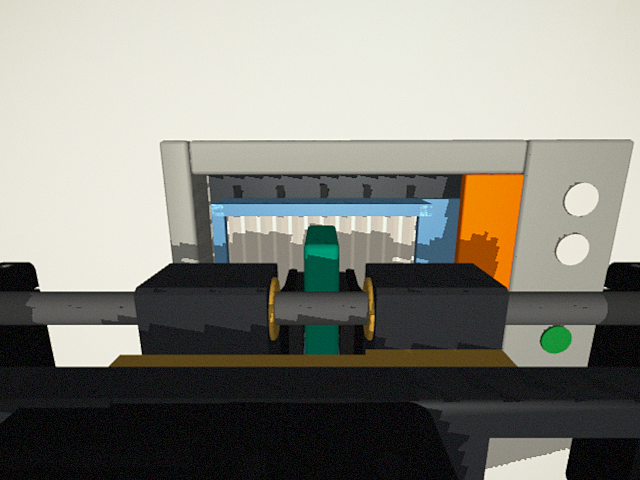

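It is level and inside, but the force still shows only the filter's weight (-2.3 N), so it may be hovering. I ease it down until it makes contact.

```bash
python3 -m creep '[[0,0,0,0.002,0,0,0],[0,0,0,0.004,0,0,0],[0,0,0,0.005,0,0,0],[0,0,0,0.005,0,0,0]]';python3 - <<'E'
from h import *
st();tip()
E
```

```text
time_s: 8.7
tcp_pos: [0.6118, 0.2551, 0.1003]
ee_rot: [[0.185, -0.983, 0.003], [-0.983, -0.185, 0.001], [-0.001, -0.003, -1.0]]
wrist_force: [-2.0, -0.2, 4.9]
gripper_width: 0.156
t 8.7 tcp [0.6118 0.2551 0.1003] F [-2.  -0.2  4.9] M [-0.17  1.03  0.03] w 0.156 J [ 36.6  32.3  -3.9   0.  -53.7 -26. ]
tip in bay mm [-17.5   0.    0. ] heel [122.5   0.2   0.4] heel tilt 0.17 yawerr 0.08 roll -0.05
```

Contact is +7 N, and the moment suggests the tongue end bears first. I turn the heel down slightly more.

```bash
python3 -m creep '[[0,0,0,0.001,-0.001,0,0],[0,0,0,0.001,-0.002,0,0],[0,0,0,0.001,-0.003,0,0],[0,0,0,0.001,-0.003,0,0]]';python3 - <<'E'
from h import *
st();tip()
E
```

```text
time_s: 9.03
tcp_pos: [0.6119, 0.2552, 0.1004]
ee_rot: [[0.185, -0.983, -0.006], [-0.983, -0.185, -0.0], [-0.001, 0.006, -1.0]]
wrist_force: [-2.0, -1.0, 3.2]
gripper_width: 0.16
t 9.0333 tcp [0.6119 0.2552 0.1004] F [-2.  -1.   3.2] M [-0.13  0.66 -0.05] w 0.16 J [ 36.5  32.5  -3.3  -0.2 -54.5 -25.7]
tip in bay mm [-17.8   0.    1. ] heel [1.222e+02 2.000e-01 1.000e-01] heel tilt -0.36 yawerr 0.08 roll -0.05
```

```bash
python3 -m creep '[[0,0,0,0.002,-0.001,0,0],[0,0,0,0.003,-0.002,0,0],[0,0,0,0.004,-0.003,0,0],[0,0,0,0.004,-0.003,0,0]]';python3 - <<'E'
from h import *
st();tip()
E
```

```text
time_s: 9.37
tcp_pos: [0.6123, 0.2553, 0.1007]
ee_rot: [[0.185, -0.983, -0.015], [-0.983, -0.185, -0.002], [-0.001, 0.015, -1.0]]
wrist_force: [-4.7, -1.1, 8.4]
gripper_width: 0.159
t 9.3667 tcp [0.6123 0.2553 0.1007] F [-4.7 -1.1  8.4] M [-0.28  0.98  0.02] w 0.159 J [ 36.4  32.7  -2.7  -0.5 -55.3 -25.4]
tip in bay mm [-17.9   0.    2. ] heel [ 1.221e+02  3.000e-01 -1.000e-01] heel tilt -0.84 yawerr 0.1 roll -0.05
```

```bash
python3 -m creep '[[0,0,0,0,0.002,0,0],[0,0,0,0,0.002,0,0],[0,0,0,0,0.002,0,0]]';python3 - <<'E'
from h import *
st();tip()
import cv2
for n in('scene','wrist'):
    s=r.sense();im=r.capture(n)
    P=np.array([(-86,6),(54,0),(54,26),(-54,26)])/1000
    P=np.array([(a+.0685,y,b) for a,b in P for y in(-.04,.04)])@Rz(np.radians(BYAW)).T+BAY
    for q in proj(n,P,s): cv2.circle(im,tuple(int(v) for v in q.round()),1,(0,255,255),-1)
    if n=='scene': im=cv2.resize(im[110:220,340:460],(720,660),interpolation=cv2.INTER_CUBIC)[:600]
    cv2.imwrite(f'pics/j_{n}.png',im)
E
```

```text
time_s: 9.62
tcp_pos: [0.6124, 0.2554, 0.1006]
ee_rot: [[0.185, -0.983, -0.008], [-0.983, -0.185, -0.0], [-0.001, 0.008, -1.0]]
wrist_force: [-1.4, 1.7, 2.6]
gripper_width: 0.159
t 9.6167 tcp [0.6124 0.2554 0.1006] F [-1.4  1.7  2.6] M [ 0.06  0.28 -0.04] w 0.159 J [ 36.5  32.6  -3.1  -0.3 -54.7 -25.6]
tip in bay mm [-17.4   0.2   1.3] heel [1.226e+02 4.000e-01 1.000e-01] heel tilt -0.46 yawerr 0.11 roll -0.06
```

View pics/j_scene.png

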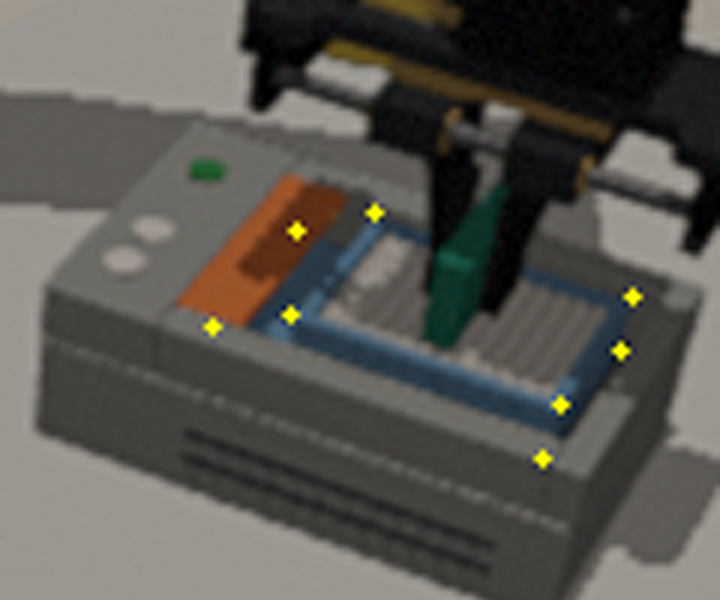

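View pics/j_wrist.png

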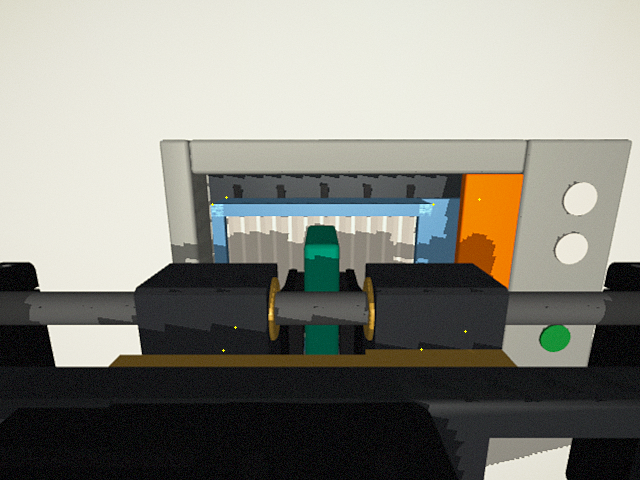

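The flat-pose dots match: heel top corners at (632,297) and (560,405), tongue-side corners at (375,212) and (290,315). The tongue is under the lip and the floor carries the load (+2.6 N against -2.3 N hanging). Now I let go.

```bash
python3 -m creep '[[0.5,0,0,0,0,0,0],[0.5,0,0,0,0,0,0],[0.5,0,0,0,0,0,0],[0.5,0,0,0,0,0,0],[0.5,0,0,0,0,0,0]]';python3 -m creep '[[0.5,0,0,0,0,0,0],[0.5,0,0,0,0,0,0],[0.5,0,0,0,0,0,0]]'; python3 -m creep '[[0.5,0,0,-0.05,0,0,0],[0.5,0,0,-0.12,0,0,0],[0.5,0,0,-0.22,0,0,0],[0.5,0,0,-0.33,0,0,0],[0.5,0,0,-0.4,0,0,0]]'; python3 -m creep '[[0.5,0.05,0,-0.1,0,0,0],[0.5,0.2,0,-0.1,0,0,0],[0.5,0.35,0,-0.1,0,0,0],[0.5,0.5,0,-0.1,0,0,0],[0.5,0.5,0,-0.1,0,0,0]]'
python3 - <<'E'
from h import *
import cv2
st()
for n in('scene','top'):
    s=r.sense();im=r.capture(n)
    if n=='scene': cv2.imwrite('pics/k_full.png',im)
    P=np.array([(-86,6),(54,0),(54,26),(-54,26)])/1000
    P=np.array([(a+.0685,y,b) for a,b in P for y in(-.04,.04)])@Rz(np.radians(BYAW)).T+BAY
    for q in proj(n,P,s): cv2.circle(im,tuple(int(v) for v in q.round()),1,(0,255,255),-1)
    if n=='scene': im=cv2.resize(im[110:220,340:460],(600,550),interpolation=cv2.INTER_CUBIC)
    cv2.imwrite(f'pics/k_{n}.png',im)
E
```

```text
time_s: 10.13
tcp_pos: [0.6124, 0.2554, 0.1003]
ee_rot: [[0.185, -0.983, -0.009], [-0.983, -0.185, -0.001], [-0.001, 0.009, -1.0]]
wrist_force: [0.4, 0.5, 0.2]
gripper_width: 0.444
time_s: 10.38
tcp_pos: [0.6124, 0.2553, 0.1003]
ee_rot: [[0.185, -0.983, -0.009], [-0.983, -0.185, -0.001], [-0.001, 0.009, -1.0]]
wrist_force: [-0.7, -0.2, -0.2]
gripper_width: 0.492
time_s: 10.8
tcp_pos: [0.6144, 0.2557, 0.2241]
ee_rot: [[0.186, -0.983, -0.004], [-0.983, -0.186, 0.001], [-0.002, 0.004, -1.0]]
wrist_force: [0.0, 0.3, 0.5]
gripper_width: 0.498
time_s: 11.22
tcp_pos: [0.6427, 0.1034, 0.2543]
ee_rot: [[0.181, -0.983, -0.004], [-0.983, -0.181, -0.0], [-0.001, 0.004, -1.0]]
wrist_force: [0.1, 1.0, 1.3]
gripper_width: 0.502
t 11.2167 tcp [0.6427 0.1034 0.2543] F [0.1 1.  1.3] M [0.04 0.07 0.03] w 0.502 J [ 23.3  24.2   6.   -0.1 -72.  -12.8]
```

View pics/k_scene.png

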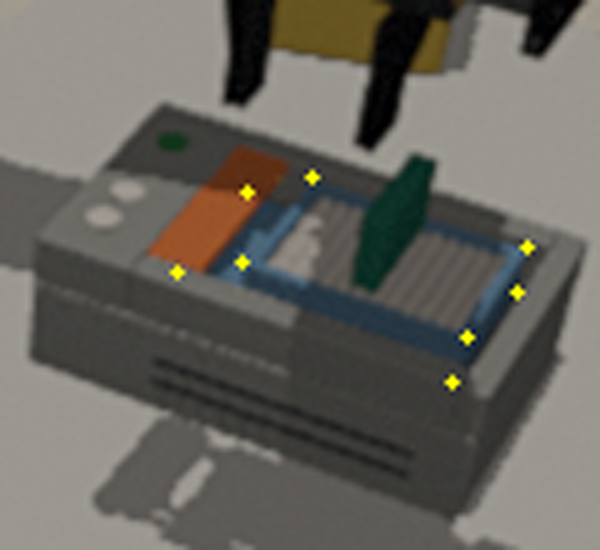

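View pics/k_top.png

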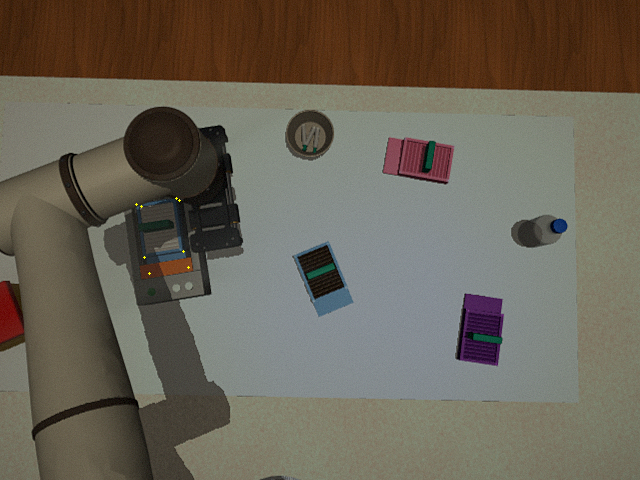

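View pics/k_full.png

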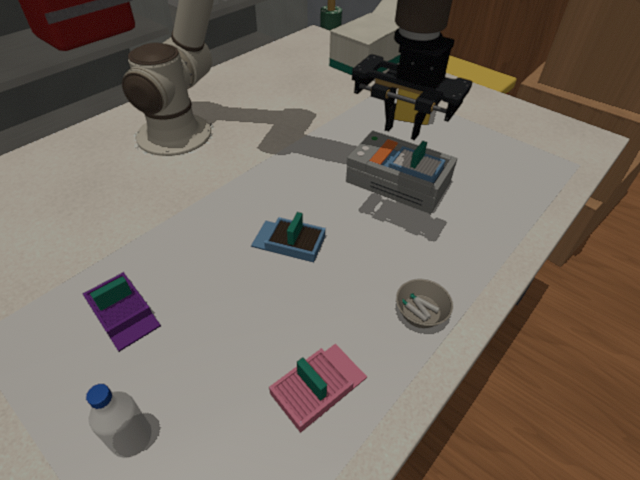

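The filter lies flat in the bay with its tongue under the lip, on the predicted dots. The dirty one at (320,278) and the look-alikes are unmoved, and the robot is clear.

```bash
python3 -m creep '[[0.5,0,0,0,0,0,0],[0.5,0,0,0,0,0,0],[0.5,0,0,0,0,0,0]]'; python3 -c "
from station import r
print(r.finish_job())"
```

```text
time_s: 11.57
tcp_pos: [0.6425, 0.107, 0.2538]
ee_rot: [[0.183, -0.983, -0.004], [-0.983, -0.183, 0.001], [-0.002, 0.004, -1.0]]
wrist_force: [1.0, 0.8, -0.4]
gripper_width: 0.501
the job is handed in; nothing more can be done
None
```

The clean white filter is in the bay, and I handed the job in at about 11.6 s of the 38 s allowed. I held it by the handle with the heel raised 15° and slid the tongue about 17 mm under the orange lip. I then swung the heel down until the filter was flat and the floor carried it, and only then let go and backed off.

**Last checks:** After release, the scene and top pictures show the filter flat, with its tongue hidden under the lip. The dirty filter and the pink and purple look-alikes look unmoved. The wrist force was about zero, and the highest reading at the checks between moves was about 10 N.

**Disagreements:**
- The two-view height fits read about 4 mm low, both for the filter and for the bay. I took this as calibration error and used the stated heights, which floor contact confirmed.
- While pressing down, the tool tipped about 0.5–0.8° past level before I eased it back. The released filter still lay flat in the pictures.

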